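Sort the bead tubes by weight

TASK

Three identical closed bead tubes stand in the wooden rack, each with a different amount of beads inside. Feel by lifting which is heavier: stand the heaviest upright in the steel cup (the next to be strung), stand the lightest upright in the black tray (to be refilled), and let the remaining one stand upright in the rack. Set each tube down without dropping it or tipping it over, and do not disturb the jar, the spool or the sharpening stone.

Things in the scene. Friction and masses are not known exactly. Their poses are not given: they have to be found in the camera images.
- tube_1: One of three outwardly identical closed round bead tubes, plain aluminium with a black cap: 32 mm diameter, 140 mm tall with the cap, smooth sides. Weighs about 90 to 420 g, unseen and different on every start; its number says nothing of its weight. Origin: centre of its flat underside, z up along the tube. It starts upright in a rack pocket, on the pocket floor.
- tube_2: One of three outwardly identical closed round bead tubes, plain aluminium with a black cap: 32 mm diameter, 140 mm tall with the cap, smooth sides. Weighs about 90 to 420 g, unseen and different on every start; its number says nothing of its weight. Origin: centre of its flat underside, z up along the tube. It starts upright in a rack pocket, on the pocket floor.
- tube_3: One of three outwardly identical closed round bead tubes, plain aluminium with a black cap: 32 mm diameter, 140 mm tall with the cap, smooth sides. Weighs about 90 to 420 g, unseen and different on every start; its number says nothing of its weight. Origin: centre of its flat underside, z up along the tube. It starts upright in a rack pocket, on the pocket floor.
- rack: Low open wooden rack fixed to the bench, 72 mm (x) by 210 mm (y) by 45 mm high, walls, dividers and floor 6 mm thick. Three pockets in a row along its y axis, centres at y = -68, 0 and 68 mm, each about 60 mm by 62 mm inside. Origin: centre of its underside, z up.
- cup: Round open steel holder cup fixed to the bench, 80 mm tall, 68 mm outside diameter at the rim and 64 mm at the foot, wall 3 mm, flat inner floor 6 mm above the bench and 58 mm across. Origin: centre of its underside, z up.
- cup_in (a point): Centre of the cup's inner floor, 6 mm above the bench.
- tray: Square shallow black plastic tray fixed to the bench, 140 mm by 140 mm (148 mm over its rim), 34 mm high, walls and floor 5 mm thick, flat inside. Origin: centre of its underside, z up, x and y along its sides.
- jar: Bystander: small amber jar with a white lid, 52 mm diameter, 75 mm tall. Origin: centre of its underside. Leave it alone.
- spool: Bystander: turned wooden spool, 48 mm diameter, 45 mm tall. Origin: centre of its underside. Leave it alone.
- stone: Bystander: brick-coloured sharpening stone lying flat, 110 mm (x) by 40 mm (y) by 25 mm. Origin: centre of its underside. Leave it alone.
Mind the look-alikes: they are no part of the job. Leave any purple look-alike of the tube_1 alone. What is shaped like the tube_2 but blue is not meant.

How it is judged:
By the outcome, as a careful person would: the job done as asked, in the order asked, and still so for the second after the job is handed in, with the robot touching nothing.
It also fails if it takes over 67 s, if anything falls off the work surface, if the arm or the gripper's body presses on something with over 40 N, if the wrist force passes 120 N, or if a joint passes its speed limit or range.

ROBOT

A 6-joint arm with a two-finger parallel gripper is mounted at the origin on the work surface. World frame = base frame: x ahead of the robot, y to its left, z up, the work surface at z = 0. Lengths are in m, angles in rad, forces in N, time in s.
With the tool pointing down it reaches from about 0.375 to 0.925 m from the base axis. Payload 5.7 kg.
Tool frame: the origin (TCP) lies at the very end of the fingers, on their centre line; the grasp point (between the pads) lies 19 mm behind it (arm.tcp_to_grasp is the distance from the TCP to the grasp point, in m); z points along the fingers, y is the direction in which the jaws open and shut (so a half turn about z gives the same grasp; the last joint's range is limited). The gripper opens to 88 mm and grips with 3 to 60 N. Pads are 20 mm wide; open, the fingers measure 115 mm over their backs; the gripper's body (75 mm by 178 mm) begins 61 mm behind the grasp point.
Start: joints at [-1.388, 0.359, 1.51, -0, 1.272, -0.115], TCP at [0.176, -0.574, 0.223] pointing down, gripper open.
Joint ranges: [-2.97, 2.97], [-1.01, 2.36], [0.21, 2.38], [-0.96, 4.11], [0.2, 2.71], [-2.98, 2.98]. Speed limits (rad/s): [2.39, 2.39, 3.14, 3.14, 3.14, 3.14].

INTERFACE

Orientations are given as [roll, pitch, yaw] about the fixed x, y, z axes, in that order (R = Rz(yaw) Ry(pitch) Rx(roll)).
In Python, from plant import sensors, optics, arm gives the robot as it stands.
- The arm moves only by the tool drive_tool, never from a script. Its argument "targets" is a list of rows, each a list of 5 numbers: the shift along the world's x, y, z in mm, then the turn about the world's z in degrees, then the gripper command: -1 is shut, 1 is fully open, values between are in proportion. A call has 1 to 20 rows; each row shifts and turns the commanded pose from where the row before left it; what a row does not reach is not made up. A row lasts 1/12 s, in which the tool goes at most 41.7 mm and 7.16 degrees, less where a joint would pass 70% of its speed; a pose out of reach is approached as far as the arm can. A call is refused whole if a number of a shift passes 41.7 or a number of a turn 7.16, either way. A call with a gripper value outside its range is refused whole. The fingers move at their own pace and stop on an object; "squeeze" is the grip in N (left out, the last holds). Time passes only in rows, so rows that do not move let the fingers close. It gives the time, the measured TCP pose, the force and the opening at its end, in the units of the state.
- sensors.get_state(): the state, without advancing time (a new reading comes with each control period).
- optics.capture(name): name is "scene" or "side" or "wrist"; returns (picture, depth): 480x640x3 uint8, red, green, blue; 480x640 float32, m along the optical axis (not along the pixel's ray), 0 where there is no reading.
- optics.calibration(name): a dict with "intrinsics" (3x3 intrinsics, pixels), "T" (4x4, takes a point from camera to world coordinates). Camera axes: x right, y down, z forward; pixel columns grow to the right and rows downward; lengths in m; the calibration is good to about 2 mm. A picture is of the moment at which its call begins: read the wrist's pose just before it. calibration takes no time and is no camera call; for the wrist camera it gives the pose at the moment of the call.
- arm.hand_in(): hands the job in, once; it reports no verdict.
The state is a dict: "time_s": time; "q": joint angles; "joint_vel": joint speeds; "tau": joint torques, N m; "tool_pos": TCP position; "tool_rot": TCP orientation; "contact_force": force on the tool from outside, world axes, zero at the start; "wrist_torque": the same for the moment, N m; "width": finger opening in m.
Only numpy, scipy, OpenCV 4.12 (cv2) and the standard library are available. Lean on these libraries where they do the work, as an engineer would, in place of code of your own. Each camera call takes 0.05 s, during which the arm holds its last target. There are 200 camera calls.

## Working session

There is one attempt and no reset: what is moved stays moved. The work goes in short steps, Python scripts to look and compute and a tool call to move; the robot and the scene stay as the last step left them, time stands still between calls to the robot, and variables do not carry over. Pictures are saved under pics/ and viewed, about 8 in all and at most 12, crops included, and the job is handed in when it is done.

Besides the shell and the picture viewer there is one more tool, called after "Call:" as name([rows], argument=value, ...), one row to a line, values as JSON. drive_tool: Moves the arm, as the interface text tells. Its arguments: {"type":"object","properties":{"targets":{"type":"array"},"squeeze":{"type":"number"}},"required":["targets"]}

```bash
mkdir -p pics; ls
cat > h.py <<'E'
import numpy as np, cv2
from plant import sensors, optics, arm
def cap(n,f=None):
    p,d=optics.capture(n); c=optics.calibration(n)
    if f: cv2.imwrite('pics/'+f,p[...,::-1])
    return p,d,np.array(c['intrinsics']),np.array(c['T'])
def plane(K,T,u,v,z):
    r=T[:3,:3]@np.linalg.solve(K,[u,v,1.]); o=T[:3,3]
    return o+r*(z-o[2])/r[2]
def cloud(d,K,T):
    v,u=np.mgrid[:480,:640]; P=np.stack([(u-K[0,2])/K[0,0]*d,(v-K[1,2])/K[1,1]*d,d],-1)
    return P@T[:3,:3].T+T[:3,3]
E
python3 - <<'E'
from h import *
s=sensors.get_state();print(s)
for n in('scene','side'):
    p,d,K,T=cap(n,n+'1.png'); np.savez(n,p=p,d=d,K=K,T=T); print(n,K[0,0],T.round(3).tolist(),(d>0).mean())
E
```

```text
pics
{'time_s': 0.0, 'q': array([-1.38808894e+00,  3.59514427e-01,  1.51142365e+00, -3.65766351e-05,
        1.27251926e+00, -1.15087727e-01]), 'joint_vel': array([-1.22347335e-03,  5.64860451e-04,  1.50055891e-04,  6.38485589e-04,
        4.17246810e-04,  5.53996243e-05]), 'tau': array([-4.94761807e-04, -5.15390289e+01, -2.70725584e+01,  6.74159545e-02,
        3.51848023e-02, -1.45003569e-04]), 'tool_pos': array([ 0.17590695, -0.57290392,  0.22180735]), 'tool_rot': array([-3.13973630e+00, -1.79417771e-04,  2.97805729e-01]), 'contact_force': array([ 0.32680353,  0.03620788, -0.84091732]), 'wrist_torque': array([-0.05015303,  0.00995979,  0.01985573]), 'width': 0.08757469511894567}
scene 535.8263305536916 [[0.108, 0.643, -0.758, 1.475], [0.994, -0.071, 0.082, -0.084], [-0.001, -0.762, -0.647, 0.791], [0.0, 0.0, 0.0, 1.0]] 0.9959342447916667
side 436.9061354235138 [[-0.987, -0.133, 0.091, 0.51], [-0.161, 0.766, -0.623, 0.63], [0.013, -0.629, -0.777, 0.804], [0.0, 0.0, 0.0, 1.0]] 0.99599609375
```

View pics/scene1.png

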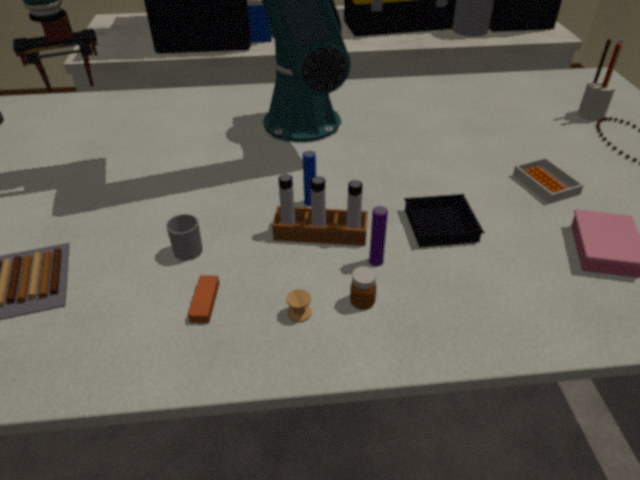

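View pics/side1.png

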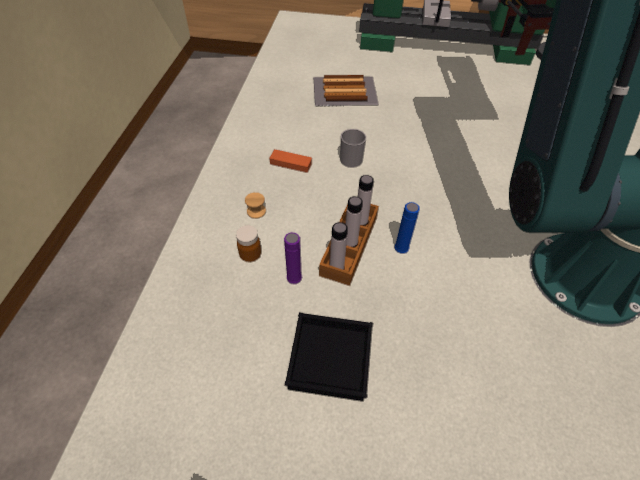

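The three candidates in the rack are the aluminium tubes with black caps, at scene px (287,200), (318,200) and (355,205). The blue (310,180) and purple (378,236) tubes are look-alikes standing outside the rack, so I leave them alone. Other pixels: cup (185,237), tray (443,220), stone (204,298), spool (299,305), jar (363,288).

Run:
```python
from h import *
D={n:np.load(n+'.npz') for n in('scene','side')}
for n,f in D.items():
    P=cloud(f['d'],f['K'],f['T']); print(n)
    ok=(P[...,0]>.3)&(P[...,0]<1)&(abs(P[...,1])<.6)
    if n=='side': ok&=P[...,0]>.36
    hsv=cv2.cvtColor(f['p'],cv2.COLOR_RGB2HSV)
    m=(ok&(P[...,2]>.012)&(P[...,2]<.2)).astype(np.uint8)
    k,L,S,C=cv2.connectedComponentsWithStats(m)
    for i in range(1,k):
        if S[i,4]<60: continue
        q=P[L==i]; print('obj',C[i].round(),S[i,4],'lo',np.percentile(q,1,0).round(3),'hi',np.percentile(q,99,0).round(3))
    m=(ok&(P[...,2]>.125)&(P[...,2]<.2)).astype(np.uint8)
    k,L,S,C=cv2.connectedComponentsWithStats(m)
    for i in range(1,k):
        if S[i,4]<20: continue
        q=P[L==i]; t=q[q[:,2]>np.percentile(q[:,2],95)-.006]
        print('top',C[i].round(),S[i,4],'mid',((t.min(0)+t.max(0))/2).round(3),'mean',t.mean(0).round(3),'zmax',q[:,2].max().round(3))
im=D['scene']['p'][140:330,150:500,::-1]
cv2.imwrite('pics/crop.png',cv2.resize(im,None,fx=2.2,fy=2.2,interpolation=cv2.INTER_CUBIC))
```

```text
scene
obj [318. 209.] 4576 lo [ 0.412 -0.098  0.013] hi [0.586 0.105 0.147]
obj [536. 179.] 648 lo [0.332 0.535 0.012] hi [0.482 0.6   0.031]
obj [444. 218.] 1525 lo [0.462 0.215 0.012] hi [0.61  0.361 0.036]
obj [378. 233.] 835 lo [0.63  0.099 0.014] hi [0.658 0.13  0.141]
obj [592. 245.] 1589 lo [0.575 0.542 0.013] hi [0.738 0.599 0.049]
obj [184. 235.] 1219 lo [ 0.528 -0.323  0.013] hi [ 0.596 -0.259  0.08 ]
obj [ 55. 271.] 362 lo [ 0.546 -0.574  0.012] hi [ 0.674 -0.54   0.023]
obj [ 45. 274.] 374 lo [ 0.553 -0.593  0.012] hi [ 0.68  -0.559  0.023]
obj [ 35. 281.] 269 lo [ 0.574 -0.6    0.012] hi [ 0.681 -0.579  0.023]
obj [363. 287.] 914 lo [0.733 0.042 0.013] hi [0.778 0.09  0.076]
obj [203. 298.] 954 lo [ 0.67  -0.27   0.012] hi [ 0.778 -0.22   0.027]
obj [298. 300.] 441 lo [ 0.749 -0.082  0.013] hi [ 0.794 -0.039  0.047]
top [309. 156.] 144 mid [ 0.414 -0.008  0.139] mean [ 0.414 -0.008  0.139] zmax 0.142
top [285. 181.] 202 mid [ 0.513 -0.068  0.145] mean [ 0.515 -0.068  0.145] zmax 0.149
top [318. 184.] 207 mid [0.53  0.002 0.145] mean [0.532 0.001 0.145] zmax 0.149
top [35
[... 498 characters left out ...]
92 -0.038  0.047]
obj [407. 226.] 695 lo [ 0.396 -0.02   0.013] hi [0.427 0.008 0.141]
obj [248. 242.] 692 lo [0.727 0.047 0.014] hi [0.773 0.092 0.077]
obj [293. 256.] 712 lo [0.624 0.102 0.014] hi [0.655 0.131 0.141]
obj [331. 355.] 1849 lo [0.462 0.213 0.013] hi [0.607 0.359 0.035]
top [366. 183.] 207 mid [ 0.512 -0.068  0.144] mean [ 0.512 -0.067  0.145] zmax 0.148
top [355. 205.] 219 mid [ 0.529 -0.001  0.145] mean [0.529 0.002 0.145] zmax 0.148
top [411. 209.] 194 mid [ 0.412 -0.009  0.138] mean [ 0.411 -0.007  0.139] zmax 0.142
top [339. 231.] 245 mid [0.551 0.078 0.145] mean [0.551 0.079 0.145] zmax 0.148
top [292. 240.] 221 mid [0.64  0.114 0.139] mean [0.64  0.116 0.139] zmax 0.143
```

View pics/crop.png

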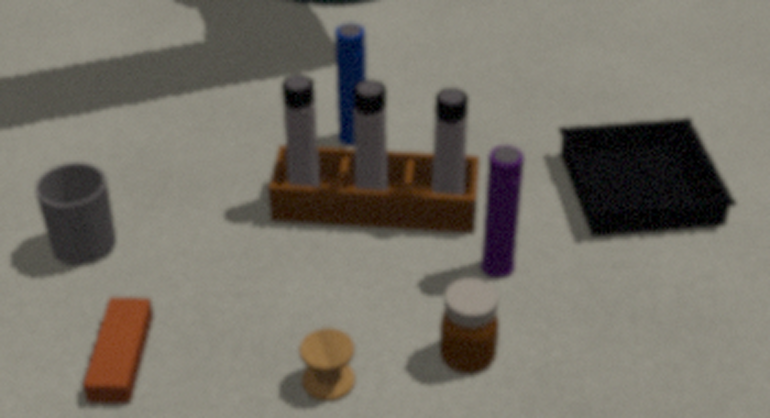

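The crop confirms it: three bare-aluminium, black-capped tubes stand in the rack, while blue and purple stand on the bench. By depth they are A (0.512,-0.068), B (0.530,0.001) and C (0.552,0.078). The cup is at (0.562,-0.292) and the tray at (0.535,0.287). I'll set the jaws perpendicular to the row (yaw about 75°).

Call:
drive_tool([
  [16.8,25.2,-1,6.4,1],
  [16.8,25.2,-1,6.4,1],
  [16.8,25.2,-1,6.4,1],
  [16.8,25.2,-1,6.4,1],
  [16.8,25.2,-1,6.4,1],
  [16.8,25.2,-1,6.4,1],
  [16.8,25.2,-1,6.4,1],
  [16.8,25.2,-1,6.4,1],
  [16.8,25.2,-1,6.4,1],
  [16.8,25.2,-1,0,1],
  [16.8,25.2,-1,0,1],
  [16.8,25.2,-1,0,1],
  [16.8,25.2,-1,0,1],
  [16.8,25.2,-1,0,1],
  [16.8,25.2,-1,0,1],
  [16.8,25.2,-1,0,1],
  [16.8,25.2,-1,0,1],
  [16.8,25.2,-1,0,1],
  [16.8,25.2,-1,0,1],
  [16.8,25.2,-1,0,1],
], squeeze=25)

```text
time_s: 1.77
tool_pos: [0.5124, -0.0681, 0.2023]
tool_rot: [-3.141, 0.0, 1.303]
contact_force: [0.4, -0.2, -0.6]
width: 0.0878
```

Call:
drive_tool([
  [0,0,0,0,1],
  [0,0,0,0,1],
])

```text
time_s: 1.93
tool_pos: [0.5122, -0.0684, 0.2022]
tool_rot: [-3.141, 0.0, 1.306]
contact_force: [-0.4, -0.0, 0.1]
width: 0.0877
```

Run:
```python
from h import *
s=sensors.get_state();print(s['time_s'],s['tool_pos'],np.degrees(s['tool_rot']),s['contact_force'])
p,d,K,T=cap('wrist','w1.png'); print(T.round(3).tolist())
P=cloud(d,K,T); m=((P[...,2]>.125)&(P[...,2]<.155)&(d>0)).astype(np.uint8)
k,L,S,C=cv2.connectedComponentsWithStats(m)
for i in range(1,k):
    if S[i,4]<100: continue
    q=P[L==i]; print(C[i].round(),S[i,4],q.min(0).round(3),q.max(0).round(3),((q.min(0)+q.max(0))/2).round(3))
```

```text
1.9333 [ 0.51216817 -0.06844106  0.20217129] [-1.79941516e+02  1.12418321e-02  7.48396349e+01] [-0.4229722  -0.02740158  0.14058096]
[[0.965, -0.256, -0.064, 0.529], [-0.263, -0.936, -0.232, -0.006], [-0.0, 0.241, -0.971, 0.364], [0.0, 0.0, 0.0, 1.0]]
[324.  15.] 1643 [0.535 0.06  0.125] [0.565 0.076 0.149] [0.55  0.068 0.137]
[321. 146.] 2248 [ 0.513 -0.017  0.142] [0.544 0.015 0.149] [ 0.528 -0.001  0.146]
[151. 209.] 2277 [ 0.394 -0.026  0.125] [0.427 0.006 0.142] [ 0.41  -0.01   0.134]
[324. 257.] 2031 [ 0.495 -0.085  0.125] [ 0.527 -0.054  0.148] [ 0.511 -0.069  0.137]
```

View pics/w1.png

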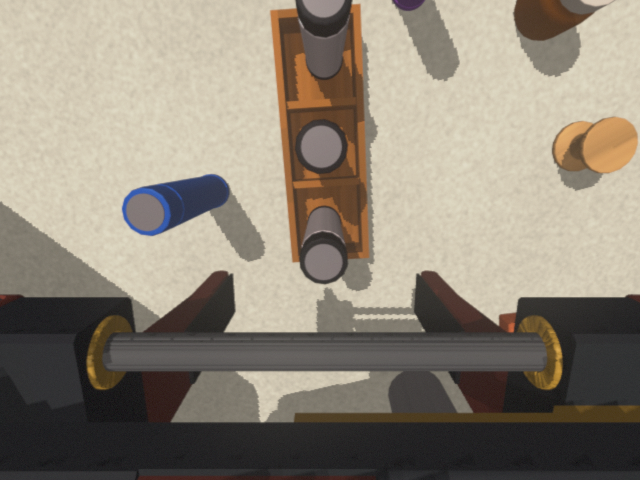

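The wrist view shows cap A (324,257) centred between the fingers; B is at (321,146) and C at (324,15). Descending on A.

Call:
drive_tool([
  [0,0,-30,0,1],
  [0,0,-30,0,1],
  [0,0,-25,0,1],
  [0,0,-15,0,1],
  [0,0,-5,0,0],
  [0,0,0,0,-1],
  [0,0,0,0,-1],
  [0,0,0,0,-1],
  [0,0,0,0,-1],
  [0,0,0,0,-1],
  [0,0,0,0,-1],
  [0,0,0,0,-1],
  [0,0,4,0,-1],
  [0,0,6,0,-1],
  [0,0,6,0,-1],
  [0,0,4,0,-1],
  [0,0,0,0,-1],
  [0,0,0,0,-1],
  [0,0,0,0,-1],
  [0,0,0,0,-1],
], squeeze=25)

```text
time_s: 3.65
tool_pos: [0.5118, -0.0695, 0.1174]
tool_rot: [-3.141, -0.0, 1.303]
contact_force: [-0.5, -0.5, -2.0]
width: 0.0318
```

```bash
cat > weigh.py <<'E'
from h import *
F=[];M=[];t=[]
for i in range(12):
    s=sensors.get_state();F.append(s['contact_force']);M.append(s['wrist_torque']);t.append(s['tau'][1:3]);optics.capture('wrist')
print('F',np.mean(F,0).round(3),np.std(F,0).round(2),'M',np.mean(M,0).round(3),'tau',np.mean(t,0).round(3),np.std(t,0).round(3),'w',s['width'],'z',s['tool_pos'],s['time_s'])
E
python3 weigh.py
```

```text
F [ 0.036 -0.019 -2.011] [0.46 0.42 0.66] M [-0.052 -0.061 -0.025] tau [-46.861 -21.488] [0.069 0.029] w 0.031485581734835566 z [ 0.51203863 -0.06955043  0.1176182 ] 4.2
```

Set A back in its pocket, then weigh B.

Call:
drive_tool([
  [0,0,-6,0,-1],
  [0,0,-6,0,-1],
  [0,0,-4,0,-1],
  [0,0,-2,0,-1],
  [0,0,-1.5,0,-1],
  [0,0,0,0,-1],
  [0,0,0,0,0],
  [0,0,0,0,0.5],
  [0,0,0,0,1],
  [0,0,0,0,1],
  [0,0,0,0,1],
  [0,0,0,0,1],
  [0,0,15,0,1],
  [0,0,30,0,1],
  [0,0,30,0,1],
  [0,0,25,0,1],
  [6,23,0,0,1],
  [6,23,0,0,1],
  [4,22,0,0,1],
  [0,0,0,0,1],
])

```text
time_s: 5.92
tool_pos: [0.5285, 0.0014, 0.1982]
tool_rot: [3.141, -0.002, 1.305]
contact_force: [-0.0, 0.4, -0.2]
width: 0.0877
```

```bash
cat > tops.py <<'E'
from h import *
s=sensors.get_state();print(s['time_s'],s['tool_pos'].round(4),s['contact_force'].round(1))
p,d,K,T=cap('wrist','wl.png'); P=cloud(d,K,T); m=((P[...,2]>.125)&(P[...,2]<.155)&(d>0)).astype(np.uint8)
k,L,S,C=cv2.connectedComponentsWithStats(m)
for i in range(1,k):
    if S[i,4]<100: continue
    q=P[L==i]; q=q[q[:,2]>q[:,2].max()-.008]; print(C[i].round(),S[i,4],((q.min(0)+q.max(0))/2).round(3),q[:,2].max().round(3))
E
python3 tops.py
```

```text
5.9167 [0.5285 0.0014 0.1982] [-0.   0.4 -0.2]
[460.  27.] 2973 [0.639 0.111 0.138] 0.142
[328. 131.] 2401 [0.551 0.075 0.145] 0.149
[325. 260.] 2097 [ 0.528 -0.001  0.144] 0.148
[158. 306.] 1080 [ 0.41  -0.006  0.139] 0.143
[328. 376.] 405 [ 0.51  -0.078  0.146] 0.148
```

Call:
drive_tool([
  [0,-2,-30,0,1],
  [0,0,-30,0,1],
  [0,0,-25,0,1],
  [0,0,-12,0,1],
  [0,0,-4,0,0],
  [0,0,0,0,-1],
  [0,0,0,0,-1],
  [0,0,0,0,-1],
  [0,0,0,0,-1],
  [0,0,0,0,-1],
  [0,0,0,0,-1],
  [0,0,0,0,-1],
  [0,0,4,0,-1],
  [0,0,6,0,-1],
  [0,0,6,0,-1],
  [0,0,4,0,-1],
  [0,0,0,0,-1],
  [0,0,0,0,-1],
  [0,0,0,0,-1],
  [0,0,0,0,-1],
])

```text
time_s: 7.63
tool_pos: [0.5278, -0.0035, 0.1169]
tool_rot: [-3.141, 0.0, 1.303]
contact_force: [0.1, -0.2, -0.9]
width: 0.0314
```

```bash
python3 weigh.py
```

```text
F [-1.000e-03  1.610e-01 -1.429e+00] [0.51 0.47 0.52] M [-0.038 -0.048 -0.008] tau [-47.866 -21.617] [0.071 0.03 ] w 0.031614335344264465 z [ 0.52801662 -0.00355924  0.11708402] 8.1833
```

Call:
drive_tool([
  [0,0,-6,0,-1],
  [0,0,-6,0,-1],
  [0,0,-4,0,-1],
  [0,0,-2,0,-1],
  [0,0,-1.5,0,-1],
  [0,0,0,0,-1],
  [0,0,0,0,0],
  [0,0,0,0,0.5],
  [0,0,0,0,1],
  [0,0,0,0,1],
  [0,0,0,0,1],
  [0,0,0,0,1],
  [0,0,15,0,1],
  [0,0,30,0,1],
  [0,0,30,0,1],
  [0,0,25,0,1],
  [8,27,0,0,1],
  [8,27,0,0,1],
  [7,26,0,0,1],
  [0,0,0,0,1],
])

```text
time_s: 9.9
tool_pos: [0.5523, 0.0801, 0.1978]
tool_rot: [3.141, -0.002, 1.305]
contact_force: [-0.0, 0.7, -0.6]
width: 0.0877
```

```bash
python3 tops.py
```

```text
9.9 [0.5523 0.0801 0.1978] [-0.   0.7 -0.6]
[445. 171.] 2352 [0.638 0.112 0.139] 0.142
[324. 263.] 2106 [0.55  0.075 0.145] 0.149
[322. 383.] 1058 [ 0.528 -0.005  0.145] 0.148
[186. 411.] 442 [ 0.419 -0.009  0.138] 0.142
```

Call:
drive_tool([
  [-1,-3,-30,0,1],
  [0,0,-30,0,1],
  [0,0,-25,0,1],
  [0,0,-12,0,1],
  [0,0,-4,0,0],
  [0,0,0,0,-1],
  [0,0,0,0,-1],
  [0,0,0,0,-1],
  [0,0,0,0,-1],
  [0,0,0,0,-1],
  [0,0,0,0,-1],
  [0,0,0,0,-1],
  [0,0,4,0,-1],
  [0,0,6,0,-1],
  [0,0,6,0,-1],
  [0,0,4,0,-1],
  [0,0,0,0,-1],
  [0,0,0,0,-1],
  [0,0,0,0,-1],
  [0,0,0,0,-1],
])

```text
time_s: 11.62
tool_pos: [0.5498, 0.0734, 0.1164]
tool_rot: [-3.141, 0.0, 1.303]
contact_force: [-0.5, 0.1, -2.1]
width: 0.0314
```

```bash
python3 weigh.py
```

```text
F [-0.048 -0.07  -2.14 ] [0.53 0.48 0.4 ] M [-0.049 -0.052  0.005] tau [-50.83  -22.322] [0.073 0.031] w 0.031849659411792575 z [0.55004384 0.07345747 0.11660288] 12.1667
```

B seems lightest, but C (2.14 N) and A (2.01 N) are within noise. Joint torque is far quieter, so I'll use it: compare held against empty at the same pose.

```bash
cat > weigh.py <<'E'
from h import *
import sys,json
F=[];t=[];q=[]
for i in range(int(sys.argv[2])):
    s=sensors.get_state();F.append(s['contact_force'][2]);t.append(s['tau']);q.append(s['q']);optics.capture('wrist')
np.savez('w_'+sys.argv[1],F=F,t=t,q=q)
print('Fz',np.mean(F).round(3),np.std(F).round(2),'tau',np.mean(t,0).round(3),'q',np.mean(q,0).round(4),s['tool_pos'].round(4),s['time_s'])
E
python3 weigh.py Cheld 20
```

```text
Fz -1.858 0.5 tau [-0.0000e+00 -5.0788e+01 -2.2323e+01  6.8000e-02 -6.0000e-03 -0.0000e+00] q [0.0082 0.4138 1.7257 0.     1.0022 0.2759] [0.5501 0.0734 0.1166] 13.1667
```

Call:
drive_tool([
  [0,0,-6,0,-1],
  [0,0,-6,0,-1],
  [0,0,-4,0,-1],
  [0,0,-2,0,-1],
  [0,0,-2,0,-1],
  [0,0,0,0,-1],
  [0,0,0,0,0],
  [0,0,0,0,0.5],
  [0,0,0,0,1],
  [0,0,0,0,1],
  [0,0,0,0,1],
  [0,0,4,0,1],
  [0,0,6,0,1],
  [0,0,6,0,1],
  [0,0,4,0,1],
  [0,0,0,0,1],
  [0,0,0,0,1],
  [0,0,0,0,1],
  [0,0,0,0,1],
])

```text
time_s: 14.8
tool_pos: [0.5498, 0.0734, 0.1165]
tool_rot: [-3.141, 0.0, 1.303]
contact_force: [-1.1, -0.5, 0.4]
width: 0.0878
```

```bash
python3 weigh.py Cempty 20
```

```text
Fz -0.204 0.37 tau [ 1.0000e-03 -4.9683e+01 -2.1697e+01  6.3000e-02 -4.0000e-03 -0.0000e+00] q [8.2000e-03 4.1390e-01 1.7258e+00 1.0000e-04 1.0022e+00 2.7590e-01] [0.55   0.0734 0.1166] 15.75
```

Call:
drive_tool([
  [0,0,25,0,1],
  [0,0,30,0,1],
  [0,0,30,0,1],
  [-6.5,-24,0,0,1],
  [-6.5,-24,0,0,1],
  [-6.5,-24,0,0,1],
  [-6.5,-24,0,0,1],
  [-6.5,-24,0,0,1],
  [-5.5,-23,0,0,1],
  [0,0,-30,0,1],
  [0,0,-30,0,1],
  [0,0,-20,0,1],
  [0,0,-5,0,1],
  [0,0,0,0,1],
  [0,0,0,0,1],
  [0,0,0,0,1],
  [0,0,0,0,1],
  [0,0,0,0,1],
])

```text
time_s: 17.3
tool_pos: [0.513, -0.0697, 0.1178]
tool_rot: [3.139, 0.0, 1.303]
contact_force: [0.6, 0.5, -0.5]
width: 0.088
```

```bash
python3 weigh.py Aempty 20
```

```text
Fz 0.008 0.63 tau [ 5.0000e-03 -4.5801e+01 -2.0850e+01  6.0000e-02  1.4000e-02  0.0000e+00] q [-2.6870e-01  3.6680e-01  1.8085e+00  0.0000e+00  9.6600e-01 -1.1000e-03] [ 0.512  -0.0696  0.1166] 18.25
```

Call:
drive_tool([
  [0,0,-8,0,1],
  [0,0,-8,0,1],
  [0,0,-4,0,0],
  [0,0,0,0,-1],
  [0,0,0,0,-1],
  [0,0,0,0,-1],
  [0,0,0,0,-1],
  [0,0,0,0,-1],
  [0,0,0,0,-1],
  [0,0,0,0,-1],
  [0,0,4,0,-1],
  [0,0,6,0,-1],
  [0,0,6,0,-1],
  [0,0,4,0,-1],
  [0,0,0,0,-1],
  [0,0,0,0,-1],
  [0,0,0,0,-1],
  [0,0,0,0,-1],
])

```text
time_s: 19.8
tool_pos: [0.5118, -0.0695, 0.1164]
tool_rot: [-3.141, -0.0, 1.303]
contact_force: [0.2, -0.3, -2.5]
width: 0.0317
```

```bash
python3 weigh.py Aheld 20
```

```text
Fz -2.109 0.47 tau [ 1.0000e-03 -4.6879e+01 -2.1430e+01  6.0000e-02  1.8000e-02 -0.0000e+00] q [-2.6880e-01  3.6730e-01  1.8088e+00  0.0000e+00  9.6590e-01 -1.1000e-03] [ 0.512  -0.0696  0.1166] 20.75
```

Run:
```python
import numpy as np
for n in('Cheld','Cempty','Aempty','Aheld'):
    f=np.load('w_'+n+'.npz');q=f['q'];t=f['t']
    print(n,'q std e-4',(q.std(0)*1e4).round(1)[1:5],'tau std',t.std(0).round(3)[1:5])
    print(' q mean',q.mean(0)[1:5].round(5),'tau2 series',t[:,1].round(2), 'tau3',t[:,2].round(2))
```

```text
Cheld q std e-4 [0.2 0.2 0.2 0.2] tau std [0.005 0.001 0.    0.   ]
 q mean [4.13820e-01 1.72567e+00 4.00000e-05 1.00219e+00] tau2 series [-50.77 -50.78 -50.78 -50.78 -50.78 -50.79 -50.79 -50.79 -50.79 -50.79
 -50.79 -50.79 -50.79 -50.79 -50.79 -50.79 -50.79 -50.79 -50.79 -50.79] tau3 [-22.32 -22.32 -22.32 -22.32 -22.32 -22.32 -22.32 -22.32 -22.32 -22.32
 -22.32 -22.32 -22.32 -22.32 -22.32 -22.32 -22.32 -22.32 -22.32 -22.32]
Cempty q std e-4 [1.1 1.2 0.2 0.3] tau std [0.062 0.025 0.    0.002]
 q mean [4.13930e-01 1.72577e+00 6.00000e-05 1.00217e+00] tau2 series [-49.87 -49.81 -49.77 -49.73 -49.7  -49.68 -49.67 -49.65 -49.65 -49.64
 -49.64 -49.64 -49.64 -49.65 -49.65 -49.65 -49.65 -49.65 -49.66 -49.66] tau3 [-21.79 -21.74 -21.71 -21.69 -21.68 -21.68 -21.68 -21.68 -21.68 -21.68
 -21.69 -21.69 -21.69 -21.69 -21.69 -21.69 -21.7  -21.7  -21.7  -21.7 ]
Aempty q std e-4 [5.2 3.7 0.2 1.4] tau std [0.059 0.044 0.    0.004]
 q mean [3.66840e-01 1.80849e+00 1.00000e-05 9.65980e-01] tau2 series [-45.61 -45.72 -45.79 -45.83 -45.86 -45.87 -45.87 -45.86 -45.85 -45.84
 -45.83 -45.82 -45.81 -45.8  -45.79 -45.78 -45.78 -45.77 -45.77 -45.77] tau3 [-20.9  -20.93 -20.93 -20.92 -20.91 -20.89 -20.87 -20.86 -20.84 -20.83
 -20.82 -20.82 -20.81 -20.81 -20.81 -20.81 -20.81 -20.81 -20.81 -20.81]
Aheld q std e-4 [1.3 1.2 0.2 0.3] tau std [0.06  0.023 0.    0.002]
 q mean [3.67260e-01 1.80878e+00 1.00000e-05 9.65850e-01] tau2 series [-47.06 -47.   -46.96 -46.92 -46.9  -46.87 -46.86 -46.85 -46.84 -46.84
 -46.84 -46.84 -46.84 -46.84 -46.85 -46.85 -46.85 -46.85 -46.85 -46.85] tau3 [-21.51 -21.47 -21.44 -21.42 -21.41 -21.41 -21.41 -21.41 -21.41 -21.42
 -21.42 -21.42 -21.43 -21.43 -21.43 -21.43 -21.43 -21.43 -21.43 -21.43]
```

A and C come out nearly equal. Before trusting that, I'll check that the tube really is off the floor and not slipping.

Run:
```python
from h import *
s=sensors.get_state(); print(s['tau'][1:3],s['q'][1:3],s['width'])
p,d,K,T=cap('scene'); P=cloud(d,K,T)
cv2.imwrite('pics/s2.png',cv2.resize(p[130:260,230:410,::-1],None,fx=4,fy=4,interpolation=cv2.INTER_CUBIC))
```

```text
[-46.85732961 -21.432513  ] [0.36711572 1.80866849] 0.032002133238561395
```

View pics/s2.png

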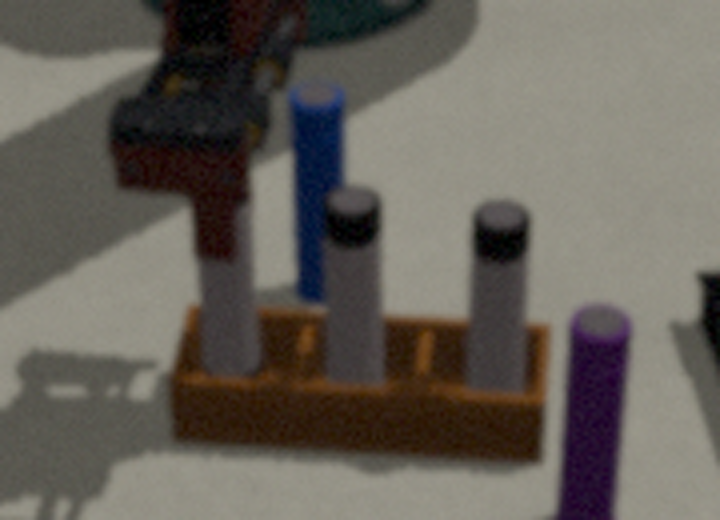

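A is clearly lifted: its foot shows above the rack's edge at about (230,372). I'll compare the tubes at one identical pose above the middle of the rack, so the levers cancel.

Call:
drive_tool([
  [0,0,20,0,-1],
  [0,0,36,0,-1],
  [0,0,36,0,-1],
  [0,0,36,0,-1],
  [0,0,16,0,-1],
  [5,18,0,0,-1],
  [5,18,0,0,-1],
  [5,18,0,0,-1],
  [4,17.5,0,0,-1],
  [0,0,0,0,-1],
  [0,0,0,0,-1],
  [0,0,0,0,-1],
  [0,0,0,0,-1],
  [0,0,0,0,-1],
  [0,0,0,0,-1],
  [0,0,0,0,-1],
  [0,0,0,0,-1],
  [0,0,0,0,-1],
  [0,0,0,0,-1],
  [0,0,0,0,-1],
])

```text
time_s: 22.52
tool_pos: [0.531, 0.0019, 0.2606]
tool_rot: [-3.141, -0.0, 1.303]
contact_force: [0.5, -0.1, -1.6]
width: 0.0317
```

```bash
python3 weigh.py AP0 8; python3 -c "
import numpy as np;f=np.load('w_AP0.npz');print(f['t'][:,1:3].round(3).tolist(),f['q'][-1].round(5))"
```

```text
Fz -1.949 0.47 tau [-2.0000e-02 -4.4399e+01 -2.8566e+01  7.0000e-02  6.0000e-03 -0.0000e+00] q [-0.1264  0.2254  1.6061  0.      1.3102  0.1412] [0.531  0.002  0.2606] 22.8667
[[-44.399, -28.565], [-44.399, -28.566], [-44.4, -28.566], [-44.399, -28.566], [-44.399, -28.566], [-44.398, -28.566], [-44.398, -28.565], [-44.397, -28.565]] [-1.26440e-01  2.25380e-01  1.60614e+00  1.00000e-05  1.31017e+00
  1.41200e-01]
```

Call:
drive_tool([
  [1.7,-16.5,0,0,-1],
  [3.5,-33,0,0,-1],
  [3.5,-33,0,0,-1],
  [3.5,-33,0,0,-1],
  [3.5,-33,0,0,-1],
  [3.5,-33,0,0,-1],
  [3.5,-33,0,0,-1],
  [3.5,-33,0,0,-1],
  [3.5,-33,0,0,-1],
  [1.3,-13.5,0,0,-1],
  [0,0,0,0,-1],
  [0,0,-20,0,-1],
  [0,0,-25,0,-1],
  [0,0,-15,0,-1],
  [0,0,0,0,-1],
])

```text
time_s: 24.17
tool_pos: [0.5596, -0.2889, 0.1969]
tool_rot: [-3.134, -0.003, 1.304]
contact_force: [0.1, 0.0, -1.3]
width: 0.032
```

Run:
```python
from h import *
s=sensors.get_state();print(s['tool_pos'],s['time_s'])
for n in('scene','side'):
    p,d,K,T=cap(n); P=cloud(d,K,T)
    m=(P[...,0]>.5)&(P[...,0]<.63)&(P[...,1]>-.36)&(P[...,1]<-.23)
    r=P[m&(P[...,2]>.074)&(P[...,2]<.084)]; t=P[m&(P[...,2]>.115)&(P[...,2]<.165)]
    for q in(r,t): print(n,len(q),q.min(0).round(3),q.max(0).round(3),((q.min(0)+q.max(0))/2).round(3))
```

```text
[ 0.55957517 -0.28891863  0.19687811] 24.1667
scene 155 [ 0.531 -0.327  0.074] [ 0.597 -0.259  0.081] [ 0.564 -0.293  0.078]
scene 315 [ 0.557 -0.302  0.115] [ 0.579 -0.27   0.165] [ 0.568 -0.286  0.14 ]
side 96 [ 0.528 -0.322  0.074] [ 0.594 -0.259  0.082] [ 0.561 -0.29   0.078]
side 208 [ 0.545 -0.291  0.115] [ 0.577 -0.27   0.163] [ 0.561 -0.281  0.139]
```

Call:
drive_tool([
  [0,-4,0,0,-1],
  [0,0,-15,0,-1],
  [0,0,-25,0,-1],
  [0,0,-25,0,-1],
  [0,0,-20,0,-1],
  [0,0,-8,0,-1],
  [0,0,-3,0,-1],
  [0,0,-2,0,-1],
  [0,0,-2,0,-1],
  [0,0,0,0,-1],
  [0,0,0,0,-1],
])

```text
time_s: 25.18
tool_pos: [0.5628, -0.2965, 0.1018]
tool_rot: [3.14, 0.001, 1.303]
contact_force: [0.6, 0.5, -2.2]
width: 0.0315
```

Call:
drive_tool([
  [0,0,-1.5,0,-1],
  [0,0,-1.5,0,-1],
  [0,0,-1,0,-1],
  [0,0,0,0,-1],
  [0,0,0,0,-1],
])

```text
time_s: 25.6
tool_pos: [0.5629, -0.2967, 0.0998]
tool_rot: [3.139, 0.001, 1.303]
contact_force: [-4.3, 2.9, 16.1]
width: 0.0319
```

Call:
drive_tool([
  [0,0,1,0,-1],
  [0,0,1,0,-1],
  [0,0,0,0,-1],
])

```text
time_s: 25.85
tool_pos: [0.5627, -0.2966, 0.0999]
tool_rot: [3.14, 0.001, 1.303]
contact_force: [-1.9, 0.7, 7.8]
width: 0.0316
```

Run:
```python
from h import *
s=sensors.get_state();print(s['tool_pos'],s['contact_force'],s['wrist_torque'])
I=[]
for n,(a,b) in(('scene',(180,230)),('side',(352,135))):
    p,d,K,T=cap(n); P=cloud(d,K,T); I.append(cv2.resize(p[b-75:b+45,a-45:a+45,::-1],None,fx=4,fy=4,interpolation=cv2.INTER_CUBIC))
    r=cv2.Rodrigues(T[:3,:3].T)[0]; x=lambda z:cv2.projectPoints(np.array([[.5625,-.2915,z]]),r,-T[:3,:3].T@T[:3,3],K,None)[0].ravel()
    print(n,x(.006),x(.08),x(.146))
cv2.imwrite('pics/cup.png',np.hstack(I))
```

```text
[ 0.56272603 -0.29655779  0.09985855] [-1.9412186   0.67610975  7.82388995] [0.12163746 0.23631493 0.02006044]
scene [187.84920627 249.28852986] [181.99836681 223.15620357] [176.3470373  197.91497322]
side [350.83114816 158.45325002] [352.79519355 136.75760397] [354.72178093 115.47573432]
```

View pics/cup.png

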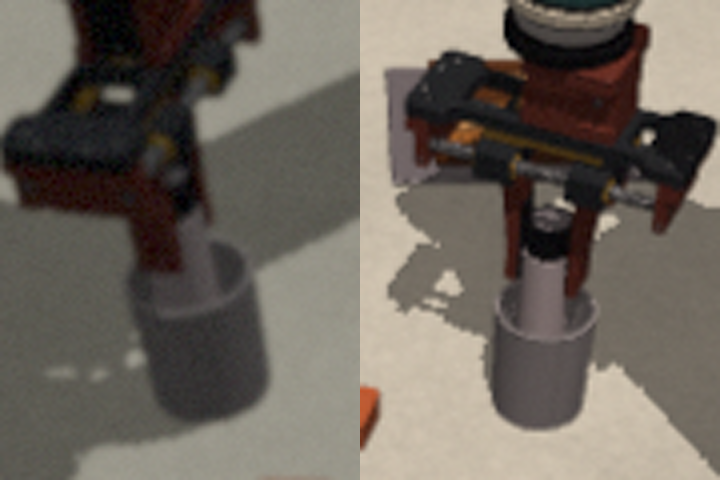

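The tube stands inside the cup, centred in both views (left crop about (190,290), right about (545,290)), and floor contact is felt. I'll release it and go to C.

Call:
drive_tool([
  [0,0,0.7,0,-1],
  [0,0,0,0,-0.2],
  [0,0,0,0,0],
  [0,0,0,0,0.4],
  [0,0,0,0,0.8],
  [0,0,0,0,1],
  [0,0,0,0,1],
  [0,0,0,0,1],
  [0,0,25,0,1],
  [0,0,35,0,1],
  [0,0,40,0,1],
  [-1,30,0,0,1],
  [-1,40,0,0,1],
  [-1,40,0,0,1],
  [-1,40,0,0,1],
  [-1,40,0,0,1],
  [-1,40,0,0,1],
  [-1,40,0,0,1],
  [-2,40,0,0,1],
  [-2,40,0,0,1],
])

```text
time_s: 27.62
tool_pos: [0.5506, 0.0558, 0.1995]
tool_rot: [3.141, -0.0, 1.303]
contact_force: [0.7, -0.4, -1.1]
width: 0.0877
```

Call:
drive_tool([
  [0,23,0,0,1],
  [0,0,0,0,1],
  [0,0,0,0,1],
  [0,0,0,0,1],
])

```text
time_s: 27.95
tool_pos: [0.5511, 0.0763, 0.1993]
tool_rot: [3.141, 0.001, 1.304]
contact_force: [-1.0, -0.8, -1.3]
width: 0.088
```

```bash
python3 - <<'E'
from h import *
p,d,K,T=cap('scene'); P=cloud(d,K,T)
m=(P[...,0]>.5)&(P[...,0]<.63)&(P[...,1]>-.36)&(P[...,1]<-.23)
q=P[m&(P[...,2]>.139)]; print('cup tube top',((q.min(0)+q.max(0))/2).round(3),q[:,2].max().round(3))
E
python3 tops.py; python3 -c "
from h import *
print(sensors.get_state()['q'].round(5))"
```

```text
cup tube top [ 0.566 -0.294  0.144] 0.149
28.0 [0.5512 0.0759 0.1993] [ 0.1 -0.5 -0.1]
[445. 163.] 2358 [0.639 0.114 0.139] 0.143
[323. 256.] 2076 [0.551 0.077 0.145] 0.149
[322. 379.] 720 [ 0.528 -0.005  0.146] 0.149
[187. 409.] 492 [ 0.419 -0.01   0.138] 0.142
[ 1.24700e-02  3.19350e-01  1.63433e+00 -4.10000e-04  1.18805e+00
  2.81710e-01]
```

Call:
drive_tool([
  [0,0,-30,0,1],
  [0,0,-30,0,1],
  [0,0,-25,0,1],
  [0,0,-12,0,1],
  [0,0,-4,0,0],
  [0,0,0,0,-1],
  [0,0,0,0,-1],
  [0,0,0,0,-1],
  [0,0,0,0,-1],
  [0,0,0,0,-1],
  [0,0,0,0,-1],
  [0,0,0,0,-1],
  [0,0,6,0,-1],
  [0,0,20,0,-1],
  [0,0,36,0,-1],
  [0,0,36,0,-1],
  [0,0,36,0,-1],
  [0,0,28.3,0,-1],
  [-5,-19,0,0,-1],
  [-5,-19,0,0,-1],
])

```text
time_s: 29.72
tool_pos: [0.5424, 0.0392, 0.2634]
tool_rot: [3.137, -0.001, 1.305]
contact_force: [0.6, 0.4, -2.7]
width: 0.0316
```

Call:
drive_tool([
  [-5,-19,0,0,-1],
  [-5,-18,0,0,-1],
  [0,0,0,0,-1],
  [0,0,0,0,-1],
  [0,0,0,0,-1],
  [0,0,0,0,-1],
  [0,0,0,0,-1],
  [0,0,0,0,-1],
  [0,0,0,0,-1],
  [0,0,0,0,-1],
  [0,0,0,0,-1],
  [0,0,0,0,-1],
  [0,0,0,0,-1],
  [0,0,0,0,-1],
  [0,0,0,0,-1],
])

```text
time_s: 30.97
tool_pos: [0.531, 0.0019, 0.2606]
tool_rot: [-3.142, -0.0, 1.303]
contact_force: [-0.2, -0.2, -1.7]
width: 0.0317
```

```bash
python3 weigh.py CP0 5; python3 -c "
import numpy as np
for n in 'AC':
  f=np.load('w_%sP0.npz'%n);print(f['t'][-1,:3].round(3).tolist(),f['q'].mean(0).round(5))"
```

```text
Fz -1.516 0.15 tau [ 1.0000e-02 -4.4360e+01 -2.8541e+01  7.2000e-02  6.0000e-03  0.0000e+00] q [-0.1266  0.2254  1.6061  0.      1.3102  0.1412] [0.531  0.0019 0.2606] 31.1667
[-0.002, -44.397, -28.565] [-1.26450e-01  2.25380e-01  1.60613e+00  3.00000e-05  1.31018e+00
  1.41200e-01]
[0.0, -44.363, -28.542] [-1.26570e-01  2.25360e-01  1.60613e+00  4.00000e-05  1.31018e+00
  1.41190e-01]
```

At the same settled pose, A reads 0.035 and 0.024 N·m more than C on joints 2 and 3. Both amount to about 0.07 N, and the in-place weighings agree. So A is heavier than C. I'll return C and check B.

Call:
drive_tool([
  [5,19,0,0,-1],
  [5,19,0,0,-1],
  [5,19,0,0,-1],
  [5,18,0,0,-1],
  [0,0,0,0,-1],
  [0,0,-30,0,-1],
  [0,0,-36,0,-1],
  [0,0,-36,0,-1],
  [0,0,-30,0,-1],
  [0,0,-17,0,-1],
  [0,0,-5,0,-1],
  [0,0,-3,0,-1],
  [0,0,-2,0,-1],
  [0,0,-1.5,0,-1],
  [0,0,-1,0,-1],
  [0,0,0,0,-1],
  [0,0,0,0,-1],
])

```text
time_s: 32.63
tool_pos: [0.5503, 0.077, 0.1029]
tool_rot: [-3.141, -0.0, 1.303]
contact_force: [-9.6, -0.3, 20.9]
width: 0.032
```

Call:
drive_tool([
  [0,0,1,0,-1],
  [0,0,1,0,-1],
  [0,0,1,0,-1],
  [0,0,0,0,-1],
])

```text
time_s: 32.97
tool_pos: [0.5522, 0.0768, 0.1031]
tool_rot: [3.139, -0.001, 1.303]
contact_force: [-0.1, 0.1, -1.2]
width: 0.0313
```

Run:
```python
from h import *
s=sensors.get_state();print(s['tool_pos'],s['contact_force'],s['wrist_torque'])
I=[]
for n,(a,b) in(('scene',(350,205)),('side',(345,230))):
    p,d,K,T=cap(n); I.append(cv2.resize(p[b-70:b+50,a-45:a+45,::-1],None,fx=4,fy=4,interpolation=cv2.INTER_CUBIC))
cv2.imwrite('pics/C.png',np.hstack(I))
```

```text
[0.55219876 0.07677    0.10314233] [-0.1162425   0.0991507  -1.23301766] [-0.04876724 -0.01416184  0.00167556]
```

View pics/C.png

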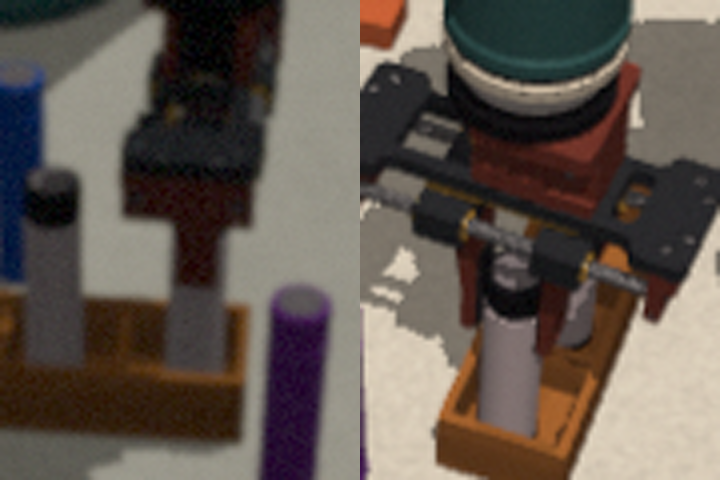

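C is upright in its pocket (right crop, foot at about (510,430)), a fraction of a millimetre off the floor. I'll lower it, release, and move to B.

Call:
drive_tool([
  [0,0,-0.7,0,-1],
  [0,0,0,0,-0.2],
  [0,0,0,0,0],
  [0,0,0,0,0.4],
  [0,0,0,0,0.8],
  [0,0,0,0,1],
  [0,0,0,0,1],
  [0,0,25,0,1],
  [0,0,35,0,1],
  [0,0,40,0,1],
  [-8,-27,0,0,1],
  [-8,-27,0,0,1],
  [-7,-26,0,0,1],
  [0,0,0,0,1],
  [0,0,0,0,1],
])

```text
time_s: 34.32
tool_pos: [0.5277, -0.0039, 0.2015]
tool_rot: [-3.141, -0.0, 1.301]
contact_force: [-0.1, 0.7, 0.1]
width: 0.0878
```

```bash
python3 tops.py
```

```text
34.3167 [ 0.5277 -0.0039  0.2015] [-0.1  0.7  0.1]
[456.  21.] 2498 [0.64  0.112 0.139] 0.143
[327. 123.] 2377 [0.552 0.077 0.145] 0.149
[324. 251.] 2033 [0.529 0.001 0.145] 0.149
[161. 300.] 1395 [ 0.411 -0.005  0.138] 0.142
```

Call:
drive_tool([
  [0,3,-30,0,1],
  [0,0,-30,0,1],
  [0,0,-25,0,1],
  [0,0,-14,0,1],
  [0,0,-4,0,0],
  [0,0,0,0,-1],
  [0,0,0,0,-1],
  [0,0,0,0,-1],
  [0,0,0,0,-1],
  [0,0,0,0,-1],
  [0,0,0,0,-1],
  [0,0,0,0,-1],
  [0,0,6,0,-1],
  [0,0,20,0,-1],
  [0,0,36,0,-1],
  [0,0,36,0,-1],
  [0,0,36,0,-1],
  [0,0,22,0,-1],
  [3,2,6.2,0,-1],
  [0,0,0,0,-1],
])

```text
time_s: 36.03
tool_pos: [0.5326, 0.002, 0.2626]
tool_rot: [3.137, -0.001, 1.303]
contact_force: [0.2, 0.2, -2.4]
width: 0.0321
```

Call:
drive_tool([
  [0,0,0,0,-1],
  [0,0,0,0,-1],
  [0,0,0,0,-1],
  [0,0,0,0,-1],
  [0,0,0,0,-1],
  [0,0,0,0,-1],
  [0,0,0,0,-1],
  [0,0,0,0,-1],
  [0,0,0,0,-1],
  [0,0,0,0,-1],
  [0,0,0,0,-1],
])

```text
time_s: 36.95
tool_pos: [0.5311, 0.0019, 0.2607]
tool_rot: [3.141, -0.0, 1.303]
contact_force: [-0.5, -0.2, -0.3]
width: 0.0314
```

```bash
python3 weigh.py BP0 4; python3 -c "
import numpy as np
for n in 'B':
  f=np.load('w_%sP0.npz'%n);print(f['t'][:,:3].round(3).tolist(),f['q'].mean(0).round(5))"
```

```text
Fz -1.517 0.79 tau [-3.0000e-03 -4.4177e+01 -2.8419e+01  7.2000e-02  4.0000e-03 -0.0000e+00] q [-0.1265  0.2253  1.6061  0.      1.3102  0.1412] [0.531  0.0019 0.2607] 37.1
[[-0.005, -44.159, -28.414], [-0.002, -44.173, -28.418], [-0.003, -44.184, -28.421], [-0.002, -44.191, -28.423]] [-1.26490e-01  2.25270e-01  1.60609e+00  1.00000e-05  1.31017e+00
  1.41190e-01]
```

B settles at -44.19 against C's -44.36 and A's -44.40 N·m. So A is heaviest, C is middle and B is lightest. B goes to the tray.

Call:
drive_tool([
  [0,0,20,0,-1],
  [0,15,0,0,-1],
  [0.5,30,0,0,-1],
  [0.5,30,0,0,-1],
  [0.5,30,0,0,-1],
  [0.5,30,0,0,-1],
  [0.5,30,0,0,-1],
  [0.5,30,0,0,-1],
  [0.5,30,0,0,-1],
  [0.5,30,0,0,-1],
  [0,20,0,0,-1],
  [0,10,0,0,-1],
  [0,0,0,0,-1],
  [0,0,-25,0,-1],
  [0,0,-36,0,-1],
  [0,0,-36,0,-1],
  [0,0,-36,0,-1],
  [0,0,-25,0,-1],
  [0,0,-12,0,-1],
  [0,0,-3,0,-1],
])

```text
time_s: 38.82
tool_pos: [0.5335, 0.2849, 0.1053]
tool_rot: [-3.138, 0.003, 1.302]
contact_force: [-0.3, -0.9, -1.4]
width: 0.0315
```

Call:
drive_tool([
  [0,0,0,0,-1],
  [0,0,-1.5,0,-1],
  [0,0,-1,0,-1],
  [0,0,0,0,-1],
])

```text
time_s: 39.15
tool_pos: [0.5362, 0.2873, 0.1067]
tool_rot: [3.139, -0.002, 1.303]
contact_force: [-0.1, -0.0, -2.1]
width: 0.0318
```

Call:
drive_tool([
  [0,0,-1,0,-1],
  [0,0,-1,0,-1],
  [0,0,-1,0,-1],
  [0,0,0,0,-1],
  [0,0,0,0,-1],
])

```text
time_s: 39.57
tool_pos: [0.535, 0.287, 0.1021]
tool_rot: [-3.141, 0.0, 1.303]
contact_force: [0.0, 0.6, -1.8]
width: 0.0324
```

Call:
drive_tool([
  [0,0,-1,0,-1],
  [0,0,-1,0,-1],
  [0,0,0,0,-1],
  [0,0,0,0,-1],
])

```text
time_s: 39.9
tool_pos: [0.5355, 0.2872, 0.1019]
tool_rot: [3.141, -0.001, 1.303]
contact_force: [-3.1, -1.2, 11.4]
width: 0.0319
```

Floor contact. I'll ease up a little, release, and retreat upward.

Call:
drive_tool([
  [0,0,1,0,-1],
  [0,0,0.5,0,-1],
  [0,0,0,0,-1],
  [0,0,0,0,-0.2],
  [0,0,0,0,0],
  [0,0,0,0,0.4],
  [0,0,0,0,0.8],
  [0,0,0,0,1],
  [0,0,0,0,1],
  [0,0,0,0,1],
  [0,0,20,0,1],
  [0,0,30,0,1],
  [0,0,36,0,1],
  [0,0,36,0,1],
  [0,0,36,0,1],
  [-10,30,0,0,1],
  [-10,30,0,0,1],
  [-10,30,0,0,1],
  [0,0,0,0,1],
  [0,0,0,0,1],
])

```text
time_s: 41.57
tool_pos: [0.5043, 0.3781, 0.2595]
tool_rot: [-3.142, 0.0, 1.306]
contact_force: [0.9, -0.8, -1.2]
width: 0.0881
```

Run:
```python
from h import *
p,d,K,T=cap('scene','end.png'); P=cloud(d,K,T)
m=((P[...,0]>.38)&(P[...,0]<.8)&(abs(P[...,1])<.4)&(P[...,2]>.125)&(P[...,2]<.16)).astype(np.uint8)
k,L,S,C=cv2.connectedComponentsWithStats(m)
for i in range(1,k):
    if S[i,4]>40: q=P[L==i];q=q[q[:,2]>q[:,2].max()-.008];print(C[i].round(),((q.min(0)+q.max(0))/2).round(3),q[:,2].max().round(3))
print(sensors.get_state()['time_s'])
```

```text
[309. 156.] [ 0.411 -0.009  0.14 ] 0.144
[449. 178.] [0.538 0.289 0.144] 0.148
[355. 188.] [0.552 0.078 0.145] 0.149
[176. 203.] [ 0.565 -0.294  0.145] 0.149
[380. 213.] [0.642 0.115 0.139] 0.143
41.6167
```

View pics/end.png

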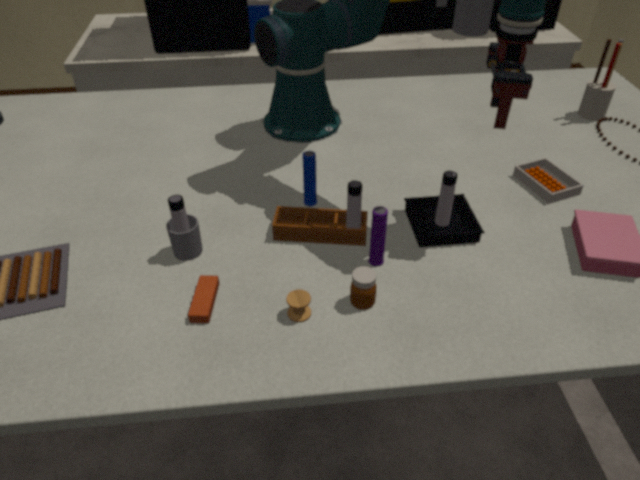

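Scene: tubes stand in the cup (176,203), the rack (355,188) and the tray (449,178), and the bystanders haven't moved. Before handing in, I'll recheck the close A/C call from the recorded series.

Run:
```python
import numpy as np
for n in'ACB':
    f=np.load(f'w_{n}P0.npz');print(n,f['t'][:,1:3].round(3).T.tolist(),f['q'][:,1].round(5))
```

```text
A [[-44.399, -44.399, -44.4, -44.399, -44.399, -44.398, -44.398, -44.397], [-28.565, -28.566, -28.566, -28.566, -28.566, -28.566, -28.565, -28.565]] [0.22537 0.2254  0.22539 0.22539 0.22538 0.22536 0.22536 0.22538]
C [[-44.357, -44.359, -44.36, -44.362, -44.363], [-28.541, -28.541, -28.541, -28.541, -28.542]] [0.22534 0.22536 0.22536 0.22536 0.22537]
B [[-44.159, -44.173, -44.184, -44.191], [-28.414, -28.418, -28.421, -28.423]] [0.22526 0.22526 0.22529 0.22526]
```

```bash
python3 -c "
from h import *
print(arm.hand_in(), sensors.get_state()['time_s'])"
```

```text
the job is handed in; nothing more can be done
the job is handed in; nothing more can be done
```

I stood the heaviest tube in the steel cup, then the lightest in the black tray, and left the third in the rack. I handed the job in after about 42 s of the allowed 67 s.

**Weights:** I lifted each tube and compared joint torques while holding each one at the same settled pose.
- **Heaviest:** the rack tube on the cup side, about 2.1 N.
- **Remaining:** the one on the tray side, about 2.05 N.
- **Lightest:** the middle one, about 1.7 N.

**How sure the ranking is:** The top two differ by only about 0.07 N (7 g). The two joint torques and separate weighings in the rack agreed on which is heavier. The wrist force pointed the same way, but its noise alone could not have separated them. Its readings for the lightest (about 1.4–1.5 N) also came out lower than the joint torques gave.

**Last checks:** The final picture and depth showed all three tubes upright, with tops near 0.148 m. They stood at about (0.565, -0.294) in the cup, (0.538, 0.289) in the tray and (0.552, 0.078) in the rack. The jar, spool, stone and both look-alikes looked unmoved, and the gripper was open and clear.

**Set-down forces:** Tubes touched down 3–5 mm earlier than I expected, probably because they slid slightly in the grip. The highest set-down force I read was about 21 N, when the remaining tube went back into the rack. I eased off before each of those releases.

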